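# Load the top well plate onto the heater under a roll-top hood

## Robot

A 6-joint arm with a two-finger parallel gripper is mounted at the origin on the work surface. World frame = base frame: x ahead of the robot, y to its left, z up, the work surface at z = 0. Lengths are in m, angles in rad, forces in N, time in s.
With the tool pointing down it reaches from about 0.35 to 0.85 m from the base axis. Payload 8.1 kg.
Tool frame: the origin (TCP) lies between the finger pads; the fingertips stand 11 mm ahead of it and the grasp point (between the pads) lies 8 mm behind it (tips_ahead is the z of the fingertips in the tool frame, in m); z points along the fingers, y is the line along which they close (so a half turn about z gives the same grasp; the last joint's range is limited). The gripper opens to 93 mm and grips with 3 to 60 N. Pads are 15 mm wide; open, the fingers measure 128 mm over their backs; the gripper's body (75 mm by 188 mm) begins 65 mm behind the grasp point.
Start: joints at [1.248, 0.13, 1.488, -0, 1.523, -0.085], TCP at [0.141, 0.583, 0.23] pointing down, gripper open.
Joint ranges: [-2.96, 2.96], [-0.89, 2.26], [0.02, 2.5], [-1.34, 4.48], [0, 2.73], [-2.66, 2.66]. Speed limits (rad/s): [2.39, 2.39, 2.79, 3.14, 3.14, 3.14].

## Interface

Orientations are given as a rotation vector (axis times angle).
In Python, from plant import read_state, read_camera, close_job, tips_ahead gives the robot as it stands. The module is installed in compiled form; this text tells all that it offers.
- The arm moves only by the tool move_arm, never from a script. Its argument "plan" is a list of rows, each a list of 7 numbers: the turn, a rotation vector about the tool's x, y, z in units of 6 degrees (1.0 is 6 degrees), then the shift along the tool's x, y, z in units of 25 mm (1.0 is 25 mm), then the finger opening in mm, from 0 to 93. A call has exactly 10 rows; each row shifts and turns the commanded pose from where the row before left it, along the tool's axes as they then stand; what a row does not reach is not made up. A row lasts 1/10 s, in which the tool goes at most 50 mm and 8.59 degrees, less where a joint would pass 70% of its speed; a pose out of reach is approached as far as the arm can. A call is refused whole if a number of a shift passes 1 or a number of a turn 1, either way. A call with a gripper value outside its range is refused whole. The fingers move at their own pace and stop on an object; "force" is the grip in N (left out, the last holds). Time passes only in rows, so rows that do not move let the fingers close, or fill a call up. It gives the time, the measured TCP pose, the force, the opening and the grip force at its end, in the units of the state.
- read_state(): the state, without advancing time (a new reading comes with each control period).
- read_camera(name): name is "scene" or "top" or "wrist"; returns a dict with "frame" (480x640x3 uint8, red, green, blue), "z_map" (480x640 float32, m along the optical axis (not along the pixel's ray), 0 where there is no reading), "fx", "fy", "cx", "cy" (pixels), "rvec" (rotation vector, rad) and "tvec" (3), from world to camera coordinates, as OpenCV has them. Camera axes: x right, y down, z forward; pixel columns grow to the right and rows downward; lengths in m; the calibration is good to about 2 mm. A picture is of the moment at which its call begins.
- close_job(): hands the job in; it is judged then, once.
The state is a dict: "t": time; "q": joint angles; "dq": joint speeds; "joint_torque": joint torques, N m; "tool_pos": TCP position; "orientation": TCP orientation; "force": force on the tool from outside, world axes, zero at the start; "wrist_torque": the same for the moment, N m; "opening": finger opening in m; "gripper_force": force on a finger pad.
Only numpy, scipy, OpenCV 4.12 (cv2) and the standard library are available. Lean on these libraries where they do the work, as an engineer would, in place of code of your own. Each camera call takes 0.05 s, during which the arm holds its last target. There are 200 camera calls.

## Task

Roll the hood's curved cover fully open and slide the top well plate sideways off the stack onto the heater block beside it, keeping it level and never lifting it, until it lies squarely and wholly on the block. Leave the two plates beneath and everything standing around where they are. Then roll the cover fully shut and let go.

Things in the scene. Friction and masses are not known exactly. Their poses are not given: they have to be found in the camera images.
- cover (a joint): Angle of the hood's curved slatted cover, rad: 0 = fully shut (lip down at the hood's floor), 1.48 = fully open (end stop). It runs on a 150 mm radius about the axis at cover_axis; opening carries its front up, then back over the top. It stays where left: friction 0.6 N m plus up to 0.4 N m of weight.
- cover_bar (a point): Centre of the cover's pull bar: straight steel bar 240 mm long, 12 mm diameter, parallel to the hood's y axis, on two end posts, 45 mm outside the slats (centre to centre), free between the posts. It turns with the cover, 195 mm from the axis: at joint value q it is 14 degrees + q above level, on the robot's side of cover_axis (at 0: 189 mm in front, 47 mm above).
- cover_axis (a point): Middle of the cover's axis of rotation, 130 mm above the bench; axes as the hood's: x away from the robot, y along the axis, z up. When the cover is fully open its slats form a low roof from 34 mm in front of this axis (there 276 mm above the bench) backwards, top 283 mm above the bench, so plates must be reached with a tilted tool from the front.
- hood: Clear roll-top hood; origin on the bench under cover_axis, same axes. White base 330 mm (x) by 420 mm (y), its top (the floor inside) 97 mm high. Two clear upright half-round end walls 8 mm thick, 163 mm radius about the axis, inner faces at y = +-202 mm; low rear wall to 142 mm height at x = +160 mm. Across the front a sill to 107 mm height at x = -150 mm; above it only the cover.
- block_top (a point): Centre of the flat top of the heater block in the hood: aluminium, 154 mm (x) by 104 mm (y), no rims, 145 mm above the bench, axes parallel to the hood's. It is left or right of the stack, centres about 108 mm apart in y and up to 4 mm in x, 8 to 18 mm of gap between plates and block.
- plate_top_mid (a point): Centre (half-way up) of the top plate of the stack: closed white lidded 24-well plate, 128 mm (its x) by 86 mm (its y) by 19.5 mm high, about 90 g, too wide to grasp. On the stack its underside is 146 mm above the bench, 1 mm above the block's top. It lies loose and may be turned a few degrees.
- plate_second_mid (a point): Centre of the second plate, identical, loose under the top one; its upper face is 146 mm above the bench.
- plate_low_mid (a point): Centre of the lowest plate, identical, loose on a grey foot (132 x 90 mm, 10 mm high) on the hood's floor.
- bottle_mid (a point): Bystander: amber bottle standing on the bench to the right of the hood, 58 mm in diameter, 130 mm high; its centre half-way up.
- tuberack_mid (a point): Bystander: white rack of capped sample tubes on the bench to the left of the hood, 100 mm (x) by 200 mm (y), 101 mm high; point on its axis 50 mm up.
- jar_mid (a point): Bystander: small jar on the hood's floor near one end wall, 40 mm in diameter, 60 mm high; centre half-way up.
- beaker_mid (a point): Bystander: small glass beaker on the hood's floor near the other end wall, 44 mm in diameter, 55 mm high; centre half-way up.
Mind the look-alikes: they are no part of the job. Leave any orange or turquoise look-alike of the part that bears plate_top_mid alone.

How it is judged:
On the way, in this order (a step that is already met when the one before it is completed fails the run):
1. the cover is rolled open (at least 1.3 of its 1.48 rad) (value of joint cover above 1.3 rad), for 0.2 s.
2. the top plate lies squarely and wholly on the heater block, with the cover still open (x of plate_top_mid in the frame of block_top between -0.014 and 0.014 m and y of plate_top_mid in the frame of block_top between -0.01 and 0.01 m and z of plate_top_mid in the frame of block_top between 0.006 and 0.013 m and angle between the x axis of plate_top_mid and the x axis of block_top, either way round below 0.15 rad and angle between plate_top_mid's own z axis and vertical below 0.03 rad and value of joint cover above 0.9 rad), for 0.2 s.
At the end, for the whole second after the job is handed in: The cover is shut (within 0.05 rad) and at rest; the former top plate lies flat on the heater block, its centre within 14 mm (x) and 10 mm (y) of the block's centre and within 0.15 rad of square; the other two plates are within 10 mm of where they were, the bystanders within 20 mm (x of plate_top_mid in the frame of block_top between -0.014 and 0.014 m and y of plate_top_mid in the frame of block_top between -0.01 and 0.01 m and z of plate_top_mid in the frame of block_top between 0.006 and 0.013 m and angle between the x axis of plate_top_mid and the x axis of block_top, either way round below 0.15 rad and angle between plate_top_mid's own z axis and vertical below 0.03 rad and distance of each of plate_second_mid, plate_low_mid from where it was at the start of the episode below 0.01 m and value of joint cover below 0.05 rad and velocity of joint cover between -0.05 and 0.05 rad/s and distance of each of bottle_mid, tuberack_mid, jar_mid, beaker_mid from where it was at the start of the episode below 0.02 m); the robot touches nothing.
It fails at once if one of the two lower plates is shifted by more than 10 mm (not (distance of each of plate_second_mid, plate_low_mid from where it was at the start of the episode below 0.01 m)).
It fails at once if the top plate is lifted more than 12 mm above its starting height (height (world z) of plate_top_mid above 0.1678 m).
It fails at once if the top plate is tipped more than 0.25 rad from level (angle between plate_top_mid's own z axis and vertical above 0.25 rad).
It fails at once if a bystander (bottle, tube rack, jar, beaker) is shifted more than 20 mm or toppled (distance of any of bottle_mid, tuberack_mid, jar_mid, beaker_mid from where it was at the start of the episode above 0.02 m).
It also fails if it takes over 67 s, if anything falls off the work surface, if the arm or the gripper's body presses on something with over 40 N, if the wrist force passes 120 N, or if a joint passes its speed limit or range.

## Working session

There is one attempt and no reset: what is moved stays moved. The work goes in short steps, Python scripts to look and compute and a tool call to move; the robot and the scene stay as the last step left them, time stands still between calls to the robot, and variables do not carry over. Pictures are saved under pics/ and viewed, at most 10 in all, crops included, and the job is handed in when it is done.

Besides the shell and the picture viewer there is one more tool, called in YAML: its name, and indented under it one key for each argument. move_arm: Moves the arm, as the interface text tells. Its arguments: {"type":"object","properties":{"plan":{"type":"array","items":{"type":"array","items":{"type":"number"}}},"force":{"type":"number"}},"required":["plan"]}

```bash
mkdir -p pics; cat > h.py <<'E'
import numpy as np, cv2
from plant import read_state, read_camera, tips_ahead
def cam(n):
    c=read_camera(n); c['R']=cv2.Rodrigues(np.array(c['rvec'],float))[0]; c['t']=np.array(c['tvec'],float).ravel(); return c
def ray(c,u,v):
    d=np.array([(u-c['cx'])/c['fx'],(v-c['cy'])/c['fy'],1.]); return -c['R'].T@c['t'], c['R'].T@d
def onz(c,u,v,z):
    o,d=ray(c,u,v); return o+d*(z-o[2])/d[2]
def proj(c,p):
    x=c['R']@np.array(p)+c['t']; return np.array([c['fx']*x[0]/x[2]+c['cx'],c['fy']*x[1]/x[2]+c['cy']])
def pt(c,u,v):
    o,d=ray(c,u,v); return o+d*c['z_map'][int(v),int(u)]
def save(n,img): cv2.imwrite('pics/'+n+'.png',cv2.cvtColor(img,cv2.COLOR_RGB2BGR))
E
python3 - <<'E'
from h import *
for n in('scene','top'):
    c=cam(n); save(n,c['frame']); print(n,c['fx'],-c['R'].T@c['t'],c['R'][2])
s=read_state(); print(s['tool_pos'],s['orientation'],tips_ahead,s['t'])
E
```

```text
scene 542.1866034202627 [ 1.22906785 -0.1223388   0.83675325] [-0.68115922  0.15647811 -0.71521795]
top 457.7044731111563 [0.44365371 0.06477779 1.0330138 ] [ 0.09427867 -0.00110322 -0.99554524]
[0.14115299 0.58265934 0.22869029] [-3.72550180e-01 -3.11907867e+00  2.51628777e-03] 0.011 0.1
```

View pics/scene.png

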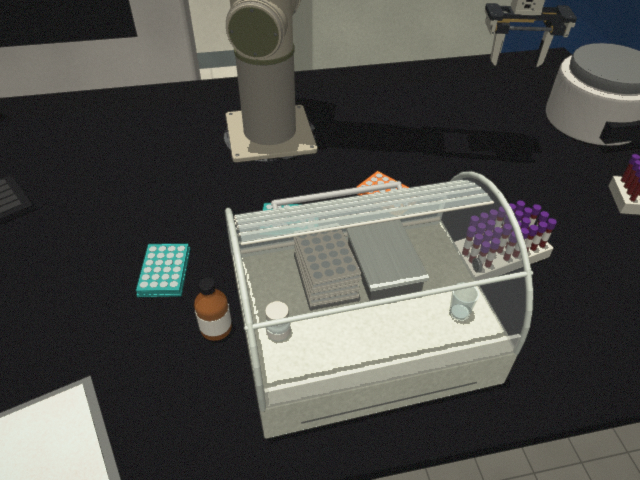

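View pics/top.png

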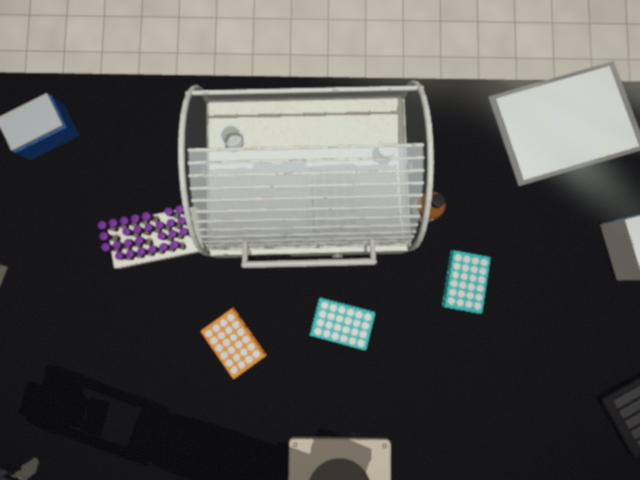

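The scene view, taken from behind, shows the stack at about (327,265) on the robot's right and the aluminium block at (388,250) on its left. The plate therefore slides toward +y. The orange and turquoise plates on the bench (scene (382,185), (163,270), (280,212)) are look-alikes. The white lidded one on the stack inside the hood is the target. In the top view the pull bar runs from (244,264) to (375,263).

```bash
python3 - <<'E'
from h import *
c=cam('top'); f=c['frame']
save('topcrop',cv2.resize(f[75:275,170:440],None,fx=2.9,fy=2.9,interpolation=cv2.INTER_CUBIC))
for u,v in((244,264),(375,263)): print(onz(c,u,v,.177))
# depth points of bar
for u in range(250,376,20):
    print(u,[np.round(pt(c,u,v),3).tolist() for v in (261,263,265)])
c=cam('scene'); f=c['frame']
save('scenecrop',cv2.resize(f[170:350,220:500],None,fx=2.8,fy=2.8,interpolation=cv2.INTER_CUBIC))
for u,v in((327,255),(390,255),(300,380),(275,305),(465,295),(380,375),(340,215)): print(u,v,np.round(pt(c,u,v),3))
E
```

```text
[0.47408732 0.19219501 0.177     ]
[ 0.4794712  -0.05254899  0.177     ]
250 [[0.487, 0.205, -0.002], [0.476, 0.18, 0.185], [0.472, 0.18, 0.186]]
270 [[0.48, 0.143, 0.183], [0.476, 0.143, 0.185], [0.473, 0.143, 0.187]]
290 [[0.481, 0.106, 0.183], [0.477, 0.106, 0.184], [0.473, 0.106, 0.184]]
310 [[0.481, 0.069, 0.185], [0.477, 0.069, 0.187], [0.474, 0.069, 0.183]]
330 [[0.482, 0.032, 0.183], [0.478, 0.032, 0.186], [0.474, 0.032, 0.182]]
350 [[0.482, -0.005, 0.186], [0.479, -0.005, 0.184], [0.475, -0.005, 0.181]]
370 [[0.483, -0.042, 0.186], [0.479, -0.043, 0.182], [0.482, -0.065, 0.001]]
327 255 [0.618 0.021 0.166]
390 255 [0.622 0.133 0.147]
300 380 [ 0.801 -0.059  0.095]
275 305 [ 0.698 -0.08   0.157]
465 295 [0.717 0.238 0.127]
380 375 [0.83  0.058 0.118]
340 215 [0.646 0.033 0.281]
```

View pics/scenecrop.png

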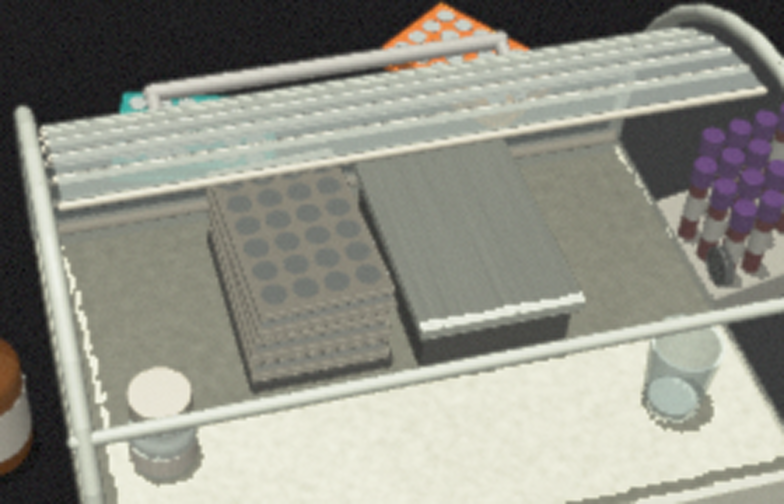

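View pics/topcrop.png

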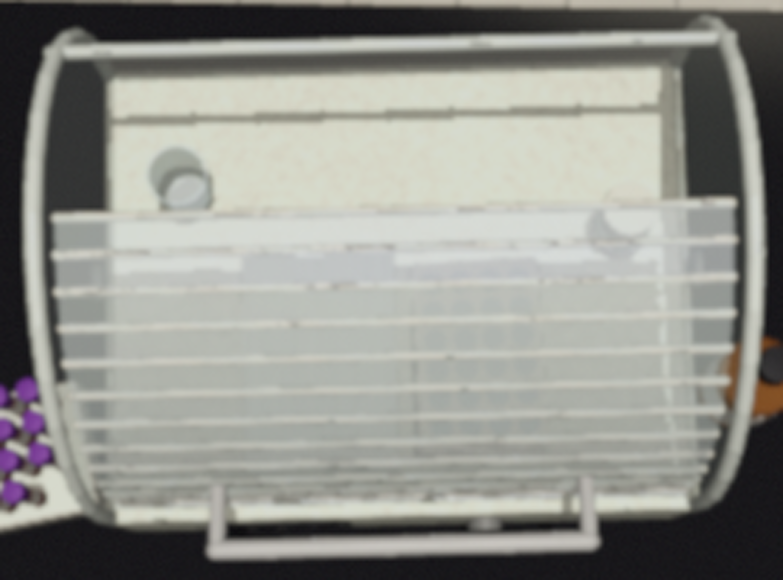

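The crops confirm it. The white plate on the stack has its top at about crop (300,240), and the bare aluminium block is to its left from the robot's side. The bar is free and straight, centred near (0.477, 0.070, 0.177), with the hood yawed about 0.02 rad. I'll retract, then swing in front of the bar.

move_arm:
  plan:
    - [0,0,0,0,-1,-0.3,40]
    - [0,0,0,0,-1,-0.3,40]
    - [0,0,0,0,-1,-0.3,40]
    - [0,0,0,0,-1,-0.3,40]
    - [0,0,0,0,-1,-0.3,40]
    - [0,0,0,0,-1,-0.3,40]
    - [0,0,0,0,-1,-0.3,40]
    - [0,0,0.6,-1,0,0,40]
    - [0,0,0.6,-1,0,0,40]
    - [0,0,0.6,-1,0,0,40]

```text
t: 1.2
tool_pos: [0.1722, 0.3905, 0.2823]
orientation: [0.667, 3.07, 0.001]
force: [0.2, -0.7, 0.6]
opening: 0.0398
gripper_force: 0.0
```

move_arm:
  plan:
    - [0,0,0.6,-1,0,0,40]
    - [0,0,0.6,-1,0,0,40]
    - [0,0,0.6,-1,0,0,40]
    - [0,0,0.6,-1,0,0,40]
    - [0,0,0.6,-1,0,0,40]
    - [0,0,0.6,-1,0,0,40]
    - [0,0,0.6,-1,0,0,40]
    - [0,0,0.6,-1,0,0,40]
    - [0,0,0.6,-1,0,0,40]
    - [0,0,0.6,-1,0,0,40]

```text
t: 2.2
tool_pos: [0.3588, 0.2299, 0.282]
orientation: [-1.584, -2.713, 0.0]
force: [-0.4, 0.7, 0.1]
opening: 0.0398
gripper_force: 0.0
```

```bash
cat >> h.py <<'E'
from scipy.spatial.transform import Rotation as Ro
YAW=0.02; BAR0=np.array([.477,.070,.177]); HX=np.array([np.cos(YAW),np.sin(YAW),0]); HY=np.array([-HX[1],HX[0],0]); Z=np.array([0,0,1.])
AX=BAR0+.189*HX+np.array([0,0,-.047])
def barp(q): a=np.radians(14)+q; return AX-.195*np.cos(a)*HX+.195*np.sin(a)*Z
def toolR(tilt): # tilt rad below level (pi/2 = down)
    z=np.cos(tilt)*HX-np.sin(tilt)*Z; y=np.sin(tilt)*HX+np.cos(tilt)*Z
    return np.column_stack([np.cross(y,z),y,z])
def go(p,R,s=None):
    s=s or read_state(); R0=Ro.from_rotvec(s['orientation']).as_matrix()
    print('now',np.round(s['tool_pos'],4),'q',np.round(s['q'],3),'F',np.round(s['force'],1),'t',s['t'])
    print('turn(units)',np.round(Ro.from_matrix(R0.T@R).as_rotvec(degrees=True)/6,2),
     'shift old axes',np.round(R0.T@(p-s['tool_pos'])/.025,2),'new axes',np.round(R.T@(p-s['tool_pos'])/.025,2))
E
python3 - <<'E'
from h import *
R=toolR(np.radians(45)); b=barp(0)
print(AX,b); go(b-R[:,2]*.06,R)
E
```

```text
[0.6659622  0.07377975 0.13      ] [0.47679237 0.06999585 0.17717477]
now [0.3588 0.2299 0.282 ] q [ 0.449 -0.37   1.855  0.     1.657 -0.064] F [-0.4  0.7  0.1] t 2.2
turn(units) [-7.35 -1.85  4.47] shift old axes [-7.08 -0.53  2.49] new axes [-6.49  0.28  3.81]
```

move_arm:
  plan:
    - [0,0,0.93,-1,-0.2,0,40]
    - [0,0,0.93,-1,-0.2,0,40]
    - [0,0,0.93,-1,-0.2,0,40]
    - [0,0,0.93,-1,-0.2,0,40]
    - [0,0,0.93,-1,-0.2,0,40]
    - [-1,0,0,-0.3,0,0,40]
    - [-1,0,0,-0.3,0,0,40]
    - [-1,0,0,-0.3,0,0,40]
    - [-1,0,0,-0.3,0,0,40]
    - [-1,0,0,-0.3,0,0,40]

```text
t: 3.2
tool_pos: [0.4252, 0.0837, 0.287]
orientation: [1.928, 1.978, 0.465]
force: [0.6, -0.5, -0.9]
opening: 0.04
gripper_force: 0.0
```

```bash
python3 - <<'E'
from h import *
R=toolR(np.radians(45)); b=barp(0)
go(b-R[:,2]*.045,R)
go(b-R[:,2]*.045,toolR(np.radians(60)))
E
```

```text
now [0.4252 0.0837 0.287 ] q [ 0.127 -0.892  2.239 -0.062  1.323  0.102] F [ 0.6 -0.5 -0.9] t 3.2
turn(units) [-2.96  0.1   0.09] shift old axes [-0.55 -0.74  3.14] new axes [-0.59 -1.66  2.76]
now [0.4252 0.0837 0.287 ] q [ 0.127 -0.892  2.239 -0.062  1.323  0.102] F [ 0.6 -0.5 -0.9] t 3.2
turn(units) [-0.46  0.11  0.08] shift old axes [-0.55 -0.74  3.14] new axes [-0.59 -0.88  3.09]
```

```bash
cat >> h.py <<'E'
from scipy.optimize import least_squares
D=[([1.248,.13,1.488,0,1.523],[.14115,.58266,.22869]),([.449,-.37,1.855,0,1.657],[.3588,.2299,.282]),([.127,-.892,2.239,-.062,1.323],[.4252,.0837,.287])]
def fk(k,q2,q3,q5):
    a1,d1,L2,L3,a3,Lt=k; f=q2+q3; g=f+q5
    return np.array([a1+L2*np.sin(q2)+L3*np.sin(f)+a3*np.cos(f)+Lt*np.sin(g), d1+L2*np.cos(q2)+L3*np.cos(f)-a3*np.sin(f)+Lt*np.cos(g)])
K0=np.array([0,.33,.4,.4,0,.25])
def fit(D): 
    def e(k): return np.concatenate([np.concatenate([fk(k,q[1],q[2],q[4])-[np.hypot(p[0],p[1]),p[2]] for q,p in D])*1000,(k-K0)*1])
    return least_squares(e,K0)
def ik(k,r,z,g):
    best=None
    for s in ([-.5,2,1],[.3,1.5,1.3],[.8,1,1],[-.8,2.4,.5]):
        o=least_squares(lambda q:np.r_[(fk(k,*q)-[r,z])*10,(q.sum()-g)],s)
        if o.cost<1e-6: best=o.x; 
        if best is not None and -.89<best[0]<2.26 and .02<best[1]<2.5 and 0<best[2]<2.73: return best,'ok'
    return best,'BAD'
E
python3 - <<'E'
from h import *
o=fit(D); print(o.x,o.cost); k=o.x
for q in np.linspace(0,1.48,7):
  for t in (30,45,60,75,90):
    b=barp(q)-toolR(np.radians(t))[:,2]*-.003; print(round(q,2),t,np.round(b,3),[ (np.round(x,2) if x is not None else None,f) for x,f in [ik(k,np.hypot(b[0],b[1]),b[2],np.radians(90+t))]])
E
```

```text
[-0.00903889  0.32360803  0.37006175  0.56462587  0.07692544  0.35837204] 0.022906397142685452
0.0 30 [0.479 0.07  0.176] [(None, 'BAD')]
0.0 45 [0.479 0.07  0.175] [(array([-1.08,  2.64,  0.8 ]), 'BAD')]
0.0 60 [0.478 0.07  0.175] [(array([-0.72,  2.36,  0.98]), 'ok')]
0.0 75 [0.478 0.07  0.174] [(array([-0.43,  2.11,  1.2 ]), 'ok')]
0.0 90 [0.477 0.07  0.174] [(array([-0.15,  1.87,  1.43]), 'ok')]
0.25 30 [0.497 0.07  0.22 ] [(array([-1.47,  2.84,  0.73]), 'BAD')]
0.25 45 [0.496 0.07  0.22 ] [(array([-1.  ,  2.52,  0.83]), 'BAD')]
0.25 60 [0.496 0.07  0.219] [(array([-0.68,  2.26,  1.04]), 'ok')]
0.25 75 [0.495 0.07  0.219] [(array([-0.4 ,  2.01,  1.27]), 'ok')]
0.25 90 [0.494 0.07  0.219] [(array([-0.14,  1.77,  1.51]), 'ok')]
0.49 30 [0.524 0.071 0.26 ] [(array([-1.17,  2.66,  0.61]), 'BAD')]
0.49 45 [0.524 0.071 0.259] [(array([-0.87,  2.39,  0.83]), 'ok')]
0.49 60 [0.523 0.071 0.259] [(array([-0.6 ,  2.14,  1.08]), 'ok')]
0.49 75 [0.522 0.071 0.258] [(array([-0.34,  1.89,  1.32]), 'ok')]
0.49 90 [0.522 0.071 0.258] [(array([-0.08,  1.65,  1.57]), 'ok')]
0.74 30 [0.561 0.072 0.2
[... 601 characters left out ...]
11] [(array([0.12, 1.35, 1.67]), 'ok')]
1.23 30 [0.65  0.073 0.323] [(array([-0.57,  2.24,  0.42]), 'ok')]
1.23 45 [0.65  0.073 0.322] [(array([-0.43,  2.01,  0.77]), 'ok')]
1.23 60 [0.649 0.073 0.322] [(array([-0.23,  1.76,  1.09]), 'ok')]
1.23 75 [0.649 0.073 0.321] [(array([-0.  ,  1.48,  1.4 ]), 'ok')]
1.23 90 [0.648 0.073 0.321] [(array([0.25, 1.19, 1.7 ]), 'ok')]
1.48 30 [0.698 0.074 0.321] [(array([-0.4 ,  2.13,  0.37]), 'ok')]
1.48 45 [0.698 0.074 0.321] [(array([-0.28,  1.9 ,  0.74]), 'ok')]
1.48 60 [0.697 0.074 0.32 ] [(array([-0.1 ,  1.64,  1.07]), 'ok')]
1.48 75 [0.697 0.074 0.32 ] [(array([0.13, 1.35, 1.4 ]), 'ok')]
1.48 90 [0.696 0.074 0.32 ] [(array([0.39, 1.03, 1.73]), 'ok')]
```

```bash
python3 - <<'E'
from h import *
R=toolR(np.radians(65)); b=barp(0)
go(b-R[:,2]*.045,R)
E
```

```text
now [0.4252 0.0837 0.287 ] q [ 0.127 -0.892  2.239 -0.062  1.323  0.102] F [ 0.6 -0.5 -0.9] t 3.2
turn(units) [0.38 0.11 0.08] shift old axes [-0.55 -0.12  3.06] new axes [-0.59  0.    3.05]
```

move_arm:
  plan:
    - [0.38,0.11,0.08,-0.2,0,0,32]
    - [0,0,0,-0.2,0,0.5,32]
    - [0,0,0,-0.2,0,0.6,32]
    - [0,0,0,0,0,0.65,32]
    - [0,0,0,0,0,0.65,32]
    - [0,0,0,0,0,0.65,32]
    - [0,0,0,0,0,0,32]
    - [0,0,0,0,0,0,32]
    - [0,0,0,0,0,0,32]
    - [0,0,0,0,0,0,32]

```text
t: 4.2
tool_pos: [0.4577, 0.0697, 0.2206]
orientation: [1.961, 2.001, 0.445]
force: [-0.6, 1.0, 0.0]
opening: 0.0317
gripper_force: 0.0
```

```bash
python3 - <<'E'
from h import *
R=toolR(np.radians(65)); b=barp(0)
go(b,R); c=cam('wrist'); save('w1',c['frame']); print(proj(c,b))
E
```

```text
now [0.4577 0.0697 0.2206] q [ 0.05  -0.745  2.271 -0.013  1.178  0.032] F [-0.6  1.   0. ] t 4.2
turn(units) [ 0.01 -0.01  0.  ] shift old axes [-0.01 -0.04  1.9 ] new axes [-0.   -0.04  1.9 ]
[313.67409973 271.95697108]
```

View pics/w1.png

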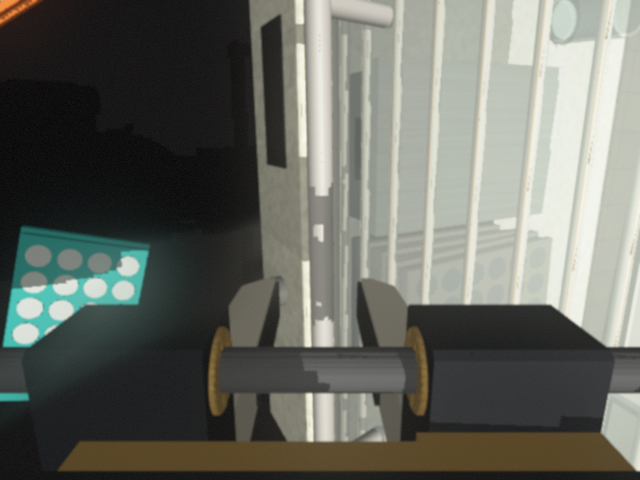

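The wrist view shows the bar at column 318, centred between the fingers at 270 and 370. I'll advance and grip.

move_arm:
  plan:
    - [0,0,0,0,0,0.6,32]
    - [0,0,0,0,0,0.6,32]
    - [0,0,0,0,0,0.6,32]
    - [0,0,0,0,0,0,32]
    - [0,0,0,0,0,0,5]
    - [0,0,0,0,0,0,5]
    - [0,0,0,0,0,0,5]
    - [0,0,0,0,0,0,5]
    - [0,0,0,0,0,0,5]
    - [0,0,0,0,0,0,5]
  force: 30

```text
t: 5.25
tool_pos: [0.478, 0.0702, 0.1807]
orientation: [1.959, 1.999, 0.448]
force: [8.5, -0.1, -2.4]
opening: 0.0112
gripper_force: 30.0
```

```bash
python3 - <<'E'
from h import *
s=read_state();p0=np.array(s['tool_pos']);print(p0,s['force'],s['opening'],s['gripper_force'])
# arc increments in tool axes, tilt 65 -> 55 ; 20 rows to 1.49
N=30; tl=65-10*np.clip((np.arange(N+1))/20,0,1)
q=np.linspace(0,1.49,N+1)
for i in range(N):
    d=barp(q[i+1])-barp(q[i]); R=toolR(np.radians(tl[i])); v=R.T@d/.025
    print(i,np.round((tl[i+1]-tl[i])/6,2),np.round(v,2))
E
```

```text
[0.47796578 0.07019011 0.18074171] [ 8.51057987 -0.13957909 -2.42832693] 0.011189728350645535 29.9833881855011
0 -0.08 [-0.    0.25 -0.29]
1 -0.08 [-0.    0.27 -0.28]
2 -0.08 [ 0.    0.28 -0.26]
3 -0.08 [ 0.    0.3  -0.25]
4 -0.08 [-0.    0.31 -0.23]
5 -0.08 [ 0.    0.33 -0.21]
6 -0.08 [ 0.    0.34 -0.19]
7 -0.08 [-0.    0.35 -0.17]
8 -0.08 [ 0.    0.36 -0.15]
9 -0.08 [ 0.    0.37 -0.13]
10 -0.08 [-0.    0.37 -0.11]
11 -0.08 [ 0.    0.38 -0.09]
12 -0.08 [-0.    0.38 -0.06]
13 -0.08 [ 0.    0.39 -0.04]
14 -0.08 [-0.    0.39 -0.02]
15 -0.08 [0.   0.39 0.  ]
16 -0.08 [0.   0.39 0.03]
17 -0.08 [0.   0.38 0.05]
18 -0.08 [-0.    0.38  0.07]
19 -0.08 [0.   0.38 0.09]
20 0.0 [-0.    0.37  0.12]
21 0.0 [0.   0.36 0.13]
22 0.0 [0.   0.36 0.15]
23 0.0 [-0.    0.35  0.17]
24 0.0 [0.   0.34 0.19]
25 0.0 [-0.    0.33  0.2 ]
26 0.0 [-0.    0.32  0.22]
27 0.0 [0.   0.31 0.23]
28 0.0 [0.   0.3  0.25]
29 0.0 [-0.    0.28  0.26]
```

move_arm:
  plan:
    - [-0.08,0,0,0,0.25,-0.29,5]
    - [-0.08,0,0,0,0.27,-0.28,5]
    - [-0.08,0,0,0,0.28,-0.26,5]
    - [-0.08,0,0,0,0.3,-0.25,5]
    - [-0.08,0,0,0,0.31,-0.23,5]
    - [-0.08,0,0,0,0.33,-0.21,5]
    - [-0.08,0,0,0,0.34,-0.19,5]
    - [-0.08,0,0,0,0.35,-0.17,5]
    - [-0.08,0,0,0,0.36,-0.15,5]
    - [-0.08,0,0,0,0.37,-0.13,5]

```text
t: 6.25
tool_pos: [0.5214, 0.0714, 0.2635]
orientation: [1.913, 1.953, 0.518]
force: [-12.7, 1.6, 3.5]
opening: 0.0112
gripper_force: 30.0
```

```bash
python3 - <<'E'
from h import *
q=1.49/3; R=toolR(np.radians(61.67))
go(barp(q)+[0,0,.0035],R); s=read_state(); d=np.array(s['tool_pos'])-AX; print(np.hypot(d@HX,d[2]),np.arctan2(d[2],-d@HX)-np.radians(14),s['gripper_force'])
E
```

```text
now [0.5214 0.0714 0.2635] q [ 0.047 -0.614  2.142 -0.013  1.096  0.029] F [-12.7   1.6   3.5] t 6.25
turn(units) [ 0.22 -0.01  0.  ] shift old axes [-0.02  0.06 -0.04] new axes [-0.02  0.06 -0.05]
0.19674614757144435 0.5011610339101297 29.983779788017273
```

Tracking well, so I'll continue along the arc.

move_arm:
  plan:
    - [-0.08,0,0,0,0.37,-0.11,5]
    - [-0.08,0,0,0,0.38,-0.09,5]
    - [-0.08,0,0,0,0.38,-0.06,5]
    - [-0.08,0,0,0,0.39,-0.04,5]
    - [-0.08,0,0,0,0.39,-0.02,5]
    - [-0.08,0,0,0,0.39,0,5]
    - [-0.08,0,0,0,0.39,0.03,5]
    - [-0.08,0,0,0,0.38,0.05,5]
    - [-0.08,0,0,0,0.38,0.07,5]
    - [-0.08,0,0,0,0.38,0.09,5]

```text
t: 7.25
tool_pos: [0.6029, 0.0729, 0.3166]
orientation: [1.86, 1.899, 0.592]
force: [-5.3, 1.8, 0.8]
opening: 0.0113
gripper_force: 30.0
```

```bash
python3 - <<'E'
from h import *
q=1.49/3*2; R=toolR(np.radians(55))
go(barp(q)+[0,0,.0035],R); s=read_state(); d=np.array(s['tool_pos'])-AX; print(np.hypot(d@HX,d[2]),np.arctan2(d[2],-d@HX)-np.radians(14),s['gripper_force'])
E
```

```text
now [0.6029 0.0729 0.3166] q [ 0.043 -0.443  1.963 -0.014  1.019  0.027] F [-5.3  1.8  0.8] t 7.25
turn(units) [-0.07 -0.01  0.  ] shift old axes [-0.01  0.01 -0.05] new axes [-0.01  0.01 -0.05]
0.19697084151150532 1.0002655491041077 29.973111748695374
```

move_arm:
  plan:
    - [0,0,0,0,0.37,0.12,5]
    - [0,0,0,0,0.36,0.13,5]
    - [0,0,0,0,0.36,0.15,5]
    - [0,0,0,0,0.35,0.17,5]
    - [0,0,0,0,0.34,0.19,5]
    - [0,0,0,0,0.33,0.2,5]
    - [0,0,0,0,0.32,0.22,5]
    - [0,0,0,0,0.31,0.23,5]
    - [0,0,0,0,0.3,0.25,5]
    - [0,0,0,0,0.1,0.1,5]

```text
t: 8.25
tool_pos: [0.6934, 0.0749, 0.3245]
orientation: [1.86, 1.898, 0.593]
force: [-2.9, 4.2, 2.9]
opening: 0.0114
gripper_force: 30.0
```

```bash
python3 - <<'E'
from h import *
R=toolR(np.radians(55))
go(barp(1.48)+[0,0,.0035],R); s=read_state(); d=np.array(s['tool_pos'])-AX; print(np.hypot(d@HX,d[2]),np.arctan2(d[2],-d@HX)-np.radians(14),s['gripper_force'])
E
```

```text
now [0.6934 0.0749 0.3245] q [ 0.039 -0.181  1.74  -0.011  0.978  0.022] F [-2.9  4.2  2.9] t 8.25
turn(units) [-0.06 -0.01 -0.  ] shift old axes [-0.02  0.12 -0.  ] new axes [-0.02  0.12 -0.  ]
0.19643707213818404 1.466662090134189 29.954362213611603
```

Cover at about 1.466 rad. I'll release the bar, back out, and rise.

move_arm:
  plan:
    - [0,0,0,0,0,0,26]
    - [0,0,0,0,0,0,26]
    - [0,0,0,0,0,0,26]
    - [0,0,0,0,0,-0.6,26]
    - [0,0,0,0,0,-1,26]
    - [0,0,0,0,0,-1,26]
    - [0,0,0,0,-0.5,-1,60]
    - [0,0,0,0,-1,-0.5,93]
    - [0,0,0,0,-1,0,93]
    - [0,0,0,0,-1,0,93]

```text
t: 9.25
tool_pos: [0.5611, 0.0716, 0.3604]
orientation: [1.859, 1.896, 0.594]
force: [-0.3, 0.1, -0.0]
opening: 0.053
gripper_force: 0.0
```

```bash
python3 - <<'E'
from h import *
s=read_state(); R=Ro.from_rotvec(s['orientation']).as_matrix(); print(s['tool_pos'])
w=cam('wrist'); C=-w['R'].T@w['t']; print('cam in tool',R.T@(C-s['tool_pos']), R.T@w['R'].T)
c=cam('scene'); f=c['frame']
im=np.hstack([cv2.resize(w['frame'],(400,300)),cv2.resize(f[160:340,220:460],(400,300),interpolation=cv2.INTER_CUBIC)])
save('two',im); np.save('sc.npy',f)
E
```

```text
[0.56107536 0.07161054 0.36042184]
cam in tool [ 0.0689417   0.00065905 -0.15404684] [[ 5.06910717e-04 -9.68559434e-01 -2.48781764e-01]
 [ 9.99999731e-01  3.58878174e-04  6.40383511e-04]
 [-5.30967146e-04 -2.48782021e-01  9.68559355e-01]]
```

View pics/two.png

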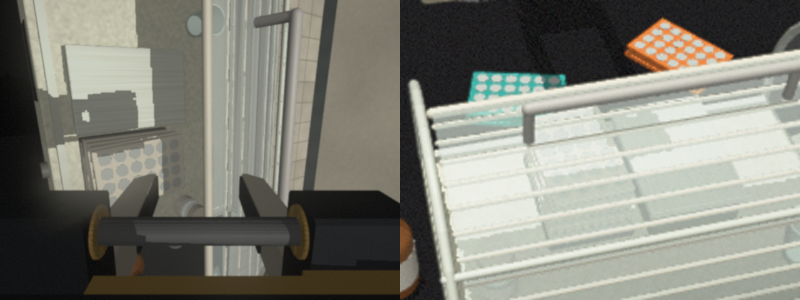

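The left (wrist) panel shows the whole block at (62–182, 45–135) and the stack at (85–180, 135–215), both in front of the roof edge at column ~205. The right panel shows the cover open. I'll turn the tool so the fingers straddle across y, camera on the upper side.

```bash
python3 - <<'E'
from h import *
k=fit(D).x
for x,z,t in((.561,.36,55),(.52,.36,60),(.5,.36,60),(.5,.33,70),(.58,.163,60),(.6,.163,55),(.58,.163,50),(.58,.163,65)):print(x,z,t,ik(k,x,z,np.radians(90+t)))
w=cam('wrist')
for u,v in((100,73),(290,73),(100,215),(290,200),(140,240),(160,270),(220,250)): print(u,v,np.round(pt(w,u,v),3))
E
```

```text
0.561 0.36 55 (array([-0.58691696,  1.98400398,  1.13364039]), 'ok')
0.52 0.36 60 (array([-0.62989483,  1.98146338,  1.26642533]), 'ok')
0.5 0.36 60 (array([-0.69360356,  2.01963296,  1.29196447]), 'ok')
0.5 0.33 70 (array([-0.51717486,  1.91484816,  1.3948535 ]), 'ok')
0.58 0.163 60 (array([-0.34216291,  2.13402455,  0.82613225]), 'ok')
0.6 0.163 55 (array([-0.34151826,  2.16517932,  0.70706635]), 'ok')
0.58 0.163 50 (array([-0.47396487,  2.2968882 ,  0.62053762]), 'ok')
0.58 0.163 65 (array([-0.27019649,  2.05008039,  0.92537644]), 'ok')
100 73 [0.532 0.182 0.097]
290 73 [0.704 0.197 0.097]
100 215 [0.52  0.072 0.106]
290 200 [0.705 0.07  0.095]
140 240 [0.548 0.05  0.114]
160 270 [0.55  0.037 0.164]
220 250 [0.597 0.046 0.166]
```

move_arm:
  plan:
    - [0.3,0,1,0,-0.6,0,93]
    - [0,0,1,0,0,0,93]
    - [0,0,1,0,0,0,93]
    - [0,0,1,0,0,0,93]
    - [0,0,1,0,0,0,93]
    - [0,0,1,0,0,0,93]
    - [0,0,1,0,0,0,93]
    - [0,0,1,0,0,0,93]
    - [0,0,1,0,0,0,93]
    - [0,0,1,0,0,0,93]

```text
t: 10.4
tool_pos: [0.5508, 0.0714, 0.3521]
orientation: [2.783, 0.77, 0.827]
force: [-1.5, 0.5, -0.4]
opening: 0.0935
gripper_force: 0.0
```

move_arm:
  plan:
    - [0,0,1,0,0,0,93]
    - [0,0,1,0,0,0,93]
    - [0,0,1,0,0,0,93]
    - [0,0,1,0,0,0,93]
    - [0,0,1,0,0,0,93]
    - [0,0,0,-1,0,0,93]
    - [0,0,0,-1,0,0,93]
    - [0,0,0,0,0,0,93]
    - [0,0,0,0,0,0,93]
    - [0,0,0,0,0,0,93]

```text
t: 11.4
tool_pos: [0.5089, 0.0706, 0.3251]
orientation: [-3.005, -0.031, -0.888]
force: [0.0, -0.5, 0.0]
opening: 0.0931
gripper_force: 0.0
```

```bash
python3 - <<'E'
from h import *
s=read_state(); print(s['tool_pos'],s['q'],s['opening'],'\n',Ro.from_rotvec(s['orientation']).as_matrix())
w=cam('wrist'); save('w2',w['frame']); np.savez('w2.npz',**w)
E
```

```text
[0.50891471 0.07064241 0.3250954 ] [ 0.04693521 -0.71855377  2.11234503 -0.01335434  1.17358432  1.59874597] 0.0931236718565116 
 [[ 0.83937482  0.02111607  0.54314273]
 [ 0.0166205  -0.99977495  0.01318344]
 [ 0.54329888 -0.00203854 -0.83953688]]
```

View pics/w2.png

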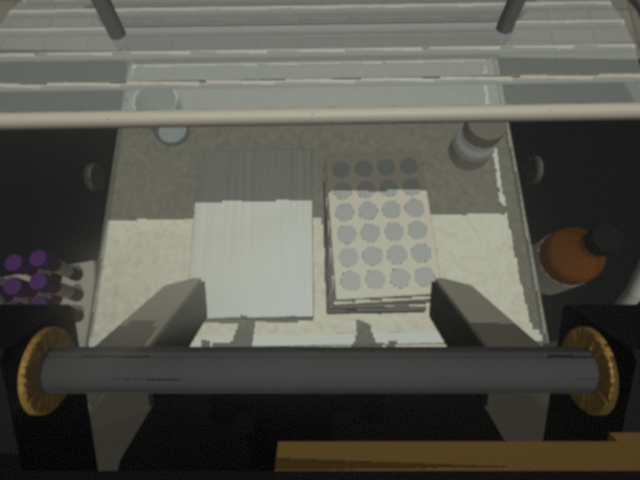

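The wrist view shows the block's top with corners near (197,150), (313,150), (313,319), (190,318). The top plate's face has corners near (325,155), (420,154), (438,296), (332,301). Jar and beaker are at the back. I'll turn these into positions using edges.

```bash
python3 - <<'E'
from h import *
w=dict(np.load('w2.npz'))
g=cv2.GaussianBlur(cv2.cvtColor(w['frame'],cv2.COLOR_RGB2GRAY),(3,3),0)
for z,P in((.145,[(197,150),(313,150),(313,319),(190,318)]),(.1655,[(325,155),(420,154),(438,296),(332,301)])):
    Q=np.array([onz(w,u,v,z) for u,v in P]); print(np.round(Q,4).tolist(),'c',Q.mean(0).round(4))
    e=np.roll(Q,-1,0)-Q; print('len',np.linalg.norm(e,axis=1).round(4),'ang',np.degrees(np.arctan2(e[:,1],e[:,0])).round(1))
# z_map rectified views at 0.5mm/px for planes: bl=block, pl=plate (x down-range up)
def rect(z,x0,x1,y0,y1,s=.0004):
    xs=np.arange(x1,x0,-s); ys=np.arange(y1,y0,-s)
    X,Y=np.meshgrid(xs,ys,indexing='ij'); P=np.stack([X,Y,np.full_like(X,z)],-1)@w['R'].T+w['t']
    u=(w['fx']*P[...,0]/P[...,2]+w['cx']).astype(np.float32); v=(w['fy']*P[...,1]/P[...,2]+w['cy']).astype(np.float32)
    return cv2.remap(w['frame'],u,v,cv2.INTER_LINEAR)
A=rect(.145,.48,.70,.06,.20); B=rect(.1655,.48,.70,-.05,.09)
save('rect',np.hstack([A,B])); print(A.shape)
E
```

```text
[[0.6829, 0.1857, 0.145], [0.6851, 0.0793, 0.145], [0.5312, 0.0755, 0.145], [0.53, 0.1744, 0.145]] c [0.6073 0.1287 0.145 ]
len [0.1065 0.1539 0.0989 0.1533] ang [ -88.8 -178.6   90.7    4.2]
[[0.6685, 0.0683, 0.1655], [0.6711, -0.0134, 0.1655], [0.548, -0.0205, 0.1655], [0.5424, 0.0609, 0.1655]] c [0.6075 0.0238 0.1655]
len [0.0817 0.1234 0.0816 0.1263] ang [ -88.1 -176.7   93.9    3.3]
(550, 350, 3)
```

View pics/rect.png

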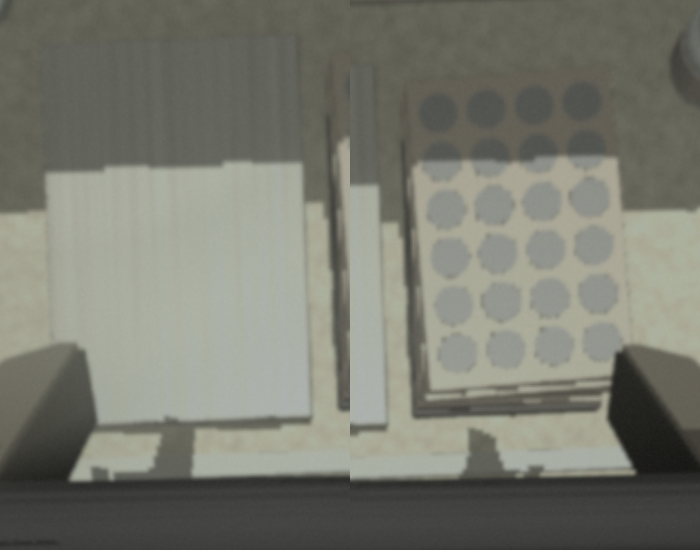

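```bash
cat >> h.py <<'E'
def toolS(tilt,yaw): # straddle orientation
    hx=np.array([np.cos(yaw),np.sin(yaw),0]); z=np.cos(tilt)*hx-np.sin(tilt)*Z; x=np.sin(tilt)*hx+np.cos(tilt)*Z
    return np.column_stack([x,np.cross(z,x),z])
E
python3 - <<'E'
from h import *
R=toolS(np.radians(57.1),.079); go(np.array([.600,.0214,.200]),R)
E
```

```text
now [0.5088 0.0706 0.3248] q [ 0.047 -0.718  2.113 -0.013  1.174  1.599] F [ 0.9  0.5 -0.5] t 11.45
turn(units) [ 0.28  0.   -0.48] shift old axes [0.32 2.06 6.14] new axes [0.21 2.25 6.08]
```

move_arm:
  plan:
    - [0.28,0,-0.48,0,0.75,0,93]
    - [0,0,0,0,0.75,0,93]
    - [0,0,0,0,0.75,0.6,93]
    - [0,0,0,0.1,0,0.9,93]
    - [0,0,0,0.1,0,0.9,93]
    - [0,0,0,0,0,0.9,93]
    - [0,0,0,0,0,0.9,93]
    - [0,0,0,0,0,0.9,93]
    - [0,0,0,0,0,0.9,93]
    - [0,0,0,0,0,0,93]

```text
t: 12.45
tool_pos: [0.5958, 0.0213, 0.1961]
orientation: [-2.993, -0.119, -0.871]
force: [-1.1, -0.9, -1.4]
opening: 0.0929
gripper_force: 0.0
```

```bash
python3 - <<'E'
from h import *
R=toolS(np.radians(57.1),.079); go(np.array([.600,.0214,.1635]),R)
s=read_state(); print(s['opening'])
w=cam('wrist'); np.savez('w3.npz',**w); save('w3',w['frame'])
E
```

```text
now [0.5958 0.0213 0.1961] q [-0.114 -0.384  2.126  0.139  0.846  1.314] F [-1.1 -0.9 -1.4] t 12.45
turn(units) [-0.01  0.07  0.  ] shift old axes [-0.56  0.01  1.19] new axes [-0.57  0.01  1.18]
0.09292745856895211
```

View pics/w3.png

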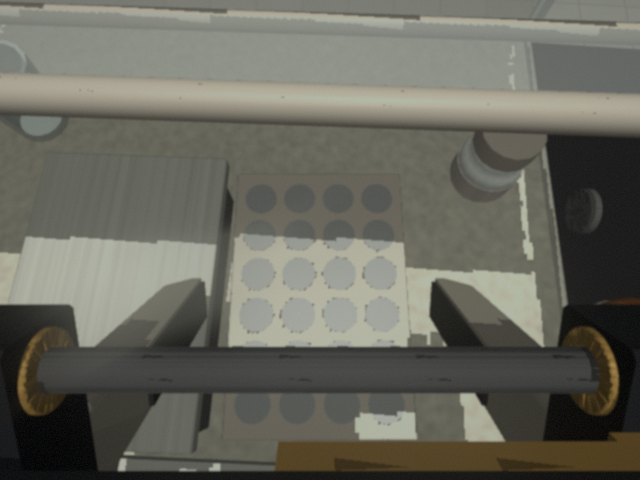

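The wrist view shows the plate centred between the fingers: well-columns at 261..377 (middle 319) against the finger middle of 318, with rows level. I'll lower straight down.

move_arm:
  plan:
    - [0,0.07,0,-0.11,0,0.24,93]
    - [0,0,0,-0.11,0,0.24,93]
    - [0,0,0,-0.11,0,0.24,93]
    - [0,0,0,-0.12,0,0.24,93]
    - [0,0,0,-0.12,0,0.22,93]
    - [0,0,0,0,0,0,93]
    - [0,0,0,0,0,0,93]
    - [0,0,0,0,0,0,93]
    - [0,0,0,0,0,0,93]
    - [0,0,0,0,0,0,93]

```text
t: 13.5
tool_pos: [0.6005, 0.0216, 0.1675]
orientation: [-2.987, -0.119, -0.891]
force: [0.1, 0.1, 0.1]
opening: 0.0929
gripper_force: 0.0
```

```bash
python3 - <<'E'
from h import *
R=toolS(np.radians(57.1),.079); go(np.array([.600,.0214,.1635]),R)
w=cam('wrist'); np.savez('w4.npz',**w); save('w4',w['frame'])
E
```

```text
now [0.6005 0.0216 0.1675] q [-0.114 -0.348  2.158  0.151  0.766  1.299] F [0.1 0.1 0.1] t 13.5
turn(units) [ 0.   -0.05  0.01] shift old axes [-0.1   0.    0.12] new axes [-0.1   0.    0.12]
```

View pics/w4.png

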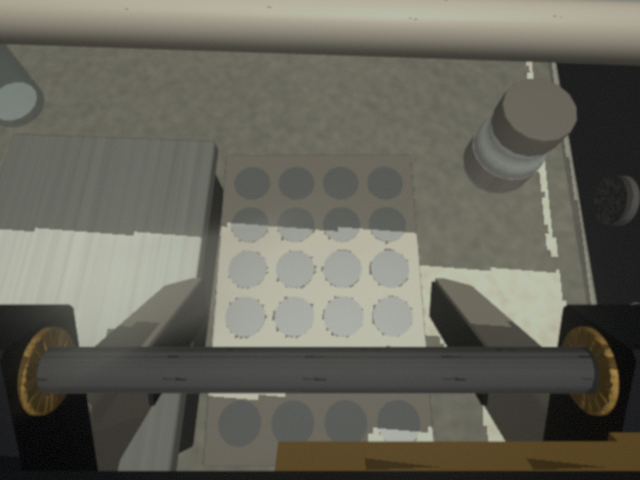

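The fingers straddle the plate with a visible margin on both sides (205 and 432 against plate edges at ~215 and 425), with no contact force. I'll lower the last 4 mm and close gently.

move_arm:
  plan:
    - [0,0,0,-0.05,0,0.06,93]
    - [0,0,0,-0.05,0,0.06,93]
    - [0,0,0,0,0,0,93]
    - [0,0,0,0,0,0,80]
    - [0,0,0,0,0,0,80]
    - [0,0,0,0,0,0,80]
    - [0,0,0,0,0,0,80]
    - [0,0,0,0,0,0,80]
    - [0,0,0,0,0,0,80]
    - [0,0,0,0,0,0,80]
  force: 6

```text
t: 14.55
tool_pos: [0.5999, 0.0216, 0.1631]
orientation: [-2.987, -0.119, -0.89]
force: [0.3, 0.2, -1.2]
opening: 0.0861
gripper_force: 6.0
```

```bash
python3 - <<'E'
from h import *
print(read_state()['opening'])
# drag: plate centre (.6093,.0221) -> block (.6076,.1296); yaw .079->.036
s=read_state(); p=np.array(s['tool_pos']); off=p-np.array([.6093,.0221,p[2]])
r=Ro.from_euler('z',-.043).as_matrix()
R0=Ro.from_rotvec(s['orientation']).as_matrix()
go(np.array([.6076,.1296,p[2]])+r@off, r@R0)
E
```

```text
0.08607733237223412
now [0.5999 0.0216 0.1631] q [-0.114 -0.344  2.163  0.153  0.758  1.297] F [ 0.3  0.2 -1.2] t 14.55
turn(units) [-0.22 -0.    0.34] shift old axes [ 0.23 -4.31  0.15] new axes [ 0.08 -4.32  0.05]
```

move_arm:
  plan:
    - [0,0,0,0.015,-0.1,0.01,80]
    - [0,0,0,0.015,-0.2,0.01,80]
    - [0,0,0,0.015,-0.3,0.01,80]
    - [0,0,0,0.015,-0.3,0.01,80]
    - [0,0,0,0.015,-0.3,0.01,80]
    - [0,0,0,0.015,-0.3,0.01,80]
    - [0,0,0,0.015,-0.3,0.01,80]
    - [0,0,0,0.015,-0.3,0.01,80]
    - [0,0,0,0.015,-0.2,0.01,80]
    - [0,0,0,0,0,0,80]

```text
t: 15.55
tool_pos: [0.5994, 0.08, 0.1631]
orientation: [-2.987, -0.12, -0.89]
force: [-0.4, -0.5, -1.1]
opening: 0.0863
gripper_force: 6.0
```

```bash
python3 - <<'E'
from h import *
s=read_state(); print(s['tool_pos'],s['force'],s['opening'],s['gripper_force'])
p0=np.array([.5999,.0216,.1631]); R0=Ro.from_rotvec([-2.987,-.119,-.89]).as_matrix(); off=p0-np.array([.6093,.0221,.1631])
r=Ro.from_euler('z',-.043).as_matrix()
go(np.array([.6076,.1296,.1631])+r@off, r@R0)
# well-column angle check: find plate wells in wrist
w=cam('wrist'); save('w5',w['frame']); np.savez('w5.npz',**w)
f=cv2.cvtColor(w['frame'],cv2.COLOR_RGB2GRAY)
c=cv2.HoughCircles(cv2.GaussianBlur(f,(5,5),0),cv2.HOUGH_GRADIENT,1,30,param1=60,param2=14,minRadius=14,maxRadius=26)
if c is not None: print(sorted([x for x in c[0].round(0).tolist() if 200<x[0]<440 and 140<x[1]<340],key=lambda x:(round(x[1]/45),x[0])))
E
```

```text
[0.59938066 0.07996167 0.16313906] [-0.38045835 -0.45806471 -1.11706129] 0.08625532328737588 5.999394133687019
now [0.5994 0.08   0.1631] q [ 0.032 -0.329  2.152  0.038  0.741  1.502] F [-0.4 -0.5 -1.1] t 15.55
turn(units) [-0.23  0.    0.35] shift old axes [ 0.09 -1.98  0.06] new axes [ 0.02 -1.98  0.01]
[[242.0, 264.0, 18.0], [294.0, 264.0, 20.0], [342.0, 264.0, 19.0], [390.0, 264.0, 20.0], [242.0, 314.0, 20.0], [292.0, 314.0, 21.0], [342.0, 312.0, 21.0], [394.0, 312.0, 20.0]]
```

Plate moving with the gripper and squared to it. I'll make the second half of the slide with the small yaw correction.

move_arm:
  plan:
    - [-0.03,0,0.05,0.01,-0.1,0.01,80]
    - [-0.03,0,0.05,0.01,-0.25,0.01,80]
    - [-0.03,0,0.05,0.01,-0.3,0.01,80]
    - [-0.03,0,0.05,0.01,-0.3,0,80]
    - [-0.04,0,0.05,0,-0.3,0,80]
    - [-0.04,0,0.05,0,-0.3,0,80]
    - [-0.03,0,0.05,0,-0.25,0,80]
    - [0,0,0,0,-0.18,0,80]
    - [0,0,0,0,0,0,80]
    - [0,0,0,0,0,0,80]

```text
t: 16.6
tool_pos: [0.5978, 0.1286, 0.163]
orientation: [-3.001, -0.054, -0.894]
force: [0.2, -0.2, -0.4]
opening: 0.086
gripper_force: 6.0
```

```bash
python3 - <<'E'
from h import *
s=read_state(); print(s['tool_pos'],s['force'],s['opening'],s['gripper_force'])
p0=np.array([.5999,.0216,.1631]); R0=Ro.from_rotvec([-2.987,-.119,-.89]).as_matrix(); off=p0-np.array([.6093,.0221,.1631])
r=Ro.from_euler('z',-.043).as_matrix()
go(np.array([.6076,.1296,.1631])+r@off, r@R0)
w=cam('wrist'); np.savez('w6.npz',**w)
f=cv2.cvtColor(w['frame'],cv2.COLOR_RGB2GRAY)
c=cv2.HoughCircles(cv2.GaussianBlur(f,(5,5),0),cv2.HOUGH_GRADIENT,1,30,param1=60,param2=14,minRadius=14,maxRadius=26)
print(sorted([x for x in c[0].round(0).tolist() if 200<x[0]<440 and 140<x[1]<340],key=lambda x:(round(x[1]/45),x[0])))
# vertical depth profile from row samples at plate/block: heights
for v in (130,145,160,200,250,300):
    print(v,[ (u,pt(w,u,v)[2].round(3)) for u in (180,195,205,215,225,320,415,425,435,450,470,500)])
E
```

```text
[0.59783306 0.12856369 0.16299524] [ 0.19121762 -0.20369207 -0.43402687] 0.08604199569747611 5.999198779463768
now [0.5978 0.1286 0.163 ] q [ 0.174 -0.293  2.123 -0.113  0.739  1.77 ] F [ 0.2 -0.2 -0.4] t 16.6
turn(units) [ 0.01  0.   -0.01] shift old axes [ 0.02 -0.04  0.  ] new axes [ 0.02 -0.04  0.  ]
[[244.0, 264.0, 19.0], [342.0, 264.0, 19.0], [390.0, 264.0, 19.0], [244.0, 314.0, 22.0], [292.0, 312.0, 19.0], [342.0, 312.0, 21.0], [394.0, 312.0, 20.0]]
130 [(180, np.float64(0.1)), (195, np.float64(0.097)), (205, np.float64(0.097)), (215, np.float64(0.097)), (225, np.float64(0.097)), (320, np.float64(0.096)), (415, np.float64(0.096)), (425, np.float64(0.097)), (435, np.float64(0.096)), (450, np.float64(0.095)), (470, np.float64(0.096)), (500, np.float64(0.096))]
145 [(180, np.float64(0.097)), (195, np.float64(0.097)), (205, np.float64(0.095)), (215, np.float64(0.144)), (225, np.float64(0.144)), (320, np.float64(0.144)), (415, np.float64(0.146)), (425, np.float64(0.097)), (435, np.float64(0.097)), (450, np.float64(0.096)), (470, np.float64(0.096)), (500, np.float64(0.096))]
160 [(1
[... 558 characters left out ...]
loat64(0.133)), (470, np.float64(0.145)), (500, np.float64(0.147))]
250 [(180, np.float64(0.33)), (195, np.float64(0.097)), (205, np.float64(0.146)), (215, np.float64(0.164)), (225, np.float64(0.165)), (320, np.float64(0.165)), (415, np.float64(0.164)), (425, np.float64(0.144)), (435, np.float64(0.107)), (450, np.float64(0.129)), (470, np.float64(0.145)), (500, np.float64(0.146))]
300 [(180, np.float64(0.178)), (195, np.float64(0.175)), (205, np.float64(0.168)), (215, np.float64(0.166)), (225, np.float64(0.165)), (320, np.float64(0.165)), (415, np.float64(0.165)), (425, np.float64(0.159)), (435, np.float64(0.174)), (450, np.float64(0.177)), (470, np.float64(0.178)), (500, np.float64(0.146))]
```

The depth map shows the plate top level at 0.165 with block rims (0.145) equally exposed on both sides, columns ~203–212 and ~418–428. I'll open and rise.

move_arm:
  plan:
    - [0,0,0,0,0,0,93]
    - [0,0,0,0,0,0,93]
    - [0,0,0,0,0,0,93]
    - [0,0,0,0,0,0,93]
    - [0,0,0,0.14,0,-0.21,93]
    - [0,0,0,0.14,0,-0.21,93]
    - [0,0,0,0.14,0,-0.21,93]
    - [0,0,0,0.14,0,-0.21,93]
    - [0,0,0,0,0,-0.6,93]
    - [0,0,0,0,0,-1,93]

```text
t: 17.65
tool_pos: [0.5754, 0.1277, 0.221]
orientation: [-3.003, -0.053, -0.89]
force: [0.8, 0.5, -0.8]
opening: 0.093
gripper_force: 0.0
```

move_arm:
  plan:
    - [0,0,0,0,0,-1,93]
    - [0,0,0,0,0,-1,93]
    - [0,0,0,0,0.5,-1,93]
    - [0,0,0,0,0.5,-0.8,93]
    - [0,0,0,0,0.5,0,93]
    - [0,0,0,0,0.3,0,93]
    - [0,0,0,0,0,0,93]
    - [0,0,0,0,0,0,93]
    - [0,0,0,0,0,0,93]
    - [0,0,0,0,0,0,93]

```text
t: 18.65
tool_pos: [0.5257, 0.0816, 0.3006]
orientation: [-3.002, -0.054, -0.892]
force: [0.1, 0.2, -0.1]
opening: 0.093
gripper_force: 0.0
```

```bash
python3 - <<'E'
from h import *
s=read_state(); print(s['tool_pos'],s['q'])
w=cam('wrist'); np.savez('w7.npz',**w)
v,u=np.mgrid[0:480,0:640]; d=np.stack([(u-w['cx'])/w['fx'],(v-w['cy'])/w['fy'],np.ones_like(u,float)],-1)*w['z_map'][...,None]
P=(d-w['t'])@w['R']; z=P[...,2]; ok=(w['z_map']>0)&(P[...,0]>.48)&(P[...,0]<.72)
def box(m,n):
    k=cv2.morphologyEx(m.astype(np.uint8),cv2.MORPH_OPEN,np.ones((5,5)))
    for i in cv2.findContours(k,cv2.RETR_EXTERNAL,cv2.CHAIN_APPROX_NONE)[0]:
        if cv2.contourArea(i)<3000: continue
        q=i[:,0]; pts=P[q[:,1],q[:,0],:2].astype(np.float32); r=cv2.minAreaRect(pts*1000); print(n,np.round(r[0],1),np.round(r[1],1),round(r[2],2),cv2.boundingRect(i))
box(ok&(abs(z-.165)<.006)&(P[...,1]>.06),'plate'); box(ok&(abs(z-.1455)<.008)&(P[...,1]<.068),'second'); box(ok&(z>.138)&(z<.172)&(P[...,1]>.068),'block+plate')
E
```

```text
[0.5256921  0.08160995 0.30064721] [ 0.07122169 -0.66145437  2.12458532 -0.02205629  1.10087904  1.60998591]
plate [606.8 129.3] [125.2  83.2] 1.79 (201, 158, 114, 157)
second [611.8  21.2] [125.1  83.2] 2.25 (344, 168, 110, 150)
block+plate [608.4 130.4] [154.4 104.4] 2.13 (193, 153, 134, 184)
block+plate [626.1 279.9] [160.3   2.8] 2.07 (39, 128, 59, 177)
```

The plate lies at (606.8, 129.3) mm, 1.8°, and the block at (608.4, 130.4) mm, 2.1°, so it is well within tolerance. Now I'll turn back to close the cover.

move_arm:
  plan:
    - [0,0,-1,0,0,0,30]
    - [0,0,-1,0,0,0,30]
    - [0,0,-1,0,0,0,30]
    - [0,0,-1,0,0,0,30]
    - [0,0,-1,0,0,0,30]
    - [0,0,-1,0,0,0,30]
    - [0,0,-1,0,0,0,30]
    - [0,0,-1,0,0,0,30]
    - [0,0,-1,0,0,0,30]
    - [0,0,-1,0,0,0,30]

```text
t: 19.7
tool_pos: [0.5258, 0.0815, 0.301]
orientation: [2.371, 1.434, 0.72]
force: [0.5, 0.5, 0.6]
opening: 0.03
gripper_force: 0.0
```

move_arm:
  plan:
    - [0,0,-1,0,0,0,30]
    - [0,0,-1,0,0,0,30]
    - [0,0,-1,0,0,0,30]
    - [0,0,-1,0,0,0,30]
    - [0,0,-1,0,0,0,30]
    - [0,0,0,0,0.5,-0.8,30]
    - [0,0,0,0,0.5,-0.8,30]
    - [0,0,0,0,0.5,-0.8,30]
    - [0,0,0,0,0.5,-0.8,30]
    - [0,0,0,0,0,0,30]

```text
t: 20.7
tool_pos: [0.5249, 0.0816, 0.4003]
orientation: [1.858, 1.926, 0.58]
force: [0.1, -0.5, -0.2]
opening: 0.0302
gripper_force: 0.0
```

```bash
python3 - <<'E'
from h import *
R=toolR(np.radians(55)); T=np.array([.6934,.0749,.3245]); go(T-.09*R[:,2],R)
E
```

```text
now [0.5249 0.0816 0.4003] q [ 0.071 -0.645  1.938 -0.021  1.264  0.036] F [ 0.1 -0.5 -0.2] t 20.7
turn(units) [-0.25 -0.08  0.13] shift old axes [-0.48  3.84  2.64] new axes [-0.4   3.78  2.74]
```

move_arm:
  plan:
    - [-0.25,-0.08,0.13,-0.2,0,0,30]
    - [0,0,0,-0.2,0.7,0,30]
    - [0,0,0,0,0.8,0.3,30]
    - [0,0,0,0,0.8,0.6,30]
    - [0,0,0,0,0.8,0.6,30]
    - [0,0,0,0,0.68,0.6,30]
    - [0,0,0,0,0,0.64,30]
    - [0,0,0,0,0,0,30]
    - [0,0,0,0,0,0,30]
    - [0,0,0,0,0,0,30]

```text
t: 21.7
tool_pos: [0.6401, 0.0735, 0.3932]
orientation: [1.859, 1.896, 0.592]
force: [0.1, -0.1, 0.1]
opening: 0.03
gripper_force: 0.0
```

```bash
python3 - <<'E'
from h import *
R=toolR(np.radians(55)); T=np.array([.6934,.0749,.3245]); go(T,R)
w=cam('wrist'); f=cv2.cvtColor(w['frame'],cv2.COLOR_RGB2GRAY); print('bar proj',proj(w,T),proj(w,T+.08*HY))
u,v=proj(w,T+.08*HY).astype(int); print([(x,pt(w,x,v).round(3).tolist()) for x in range(u-30,u+31,6)])
E
```

```text
now [0.6401 0.0735 0.3932] q [ 0.042 -0.337  1.747 -0.014  1.127  0.025] F [ 0.1 -0.1  0.1] t 21.7
turn(units) [-0.05  0.   -0.  ] shift old axes [0.01 0.19 3.47] new axes [0.01 0.17 3.47]
bar proj [324.31097351 249.26756656] [324.89898671 106.17112929]
[(294, [0.701, 0.157, 0.278]), (300, [0.707, 0.158, 0.276]), (306, [0.712, 0.158, 0.275]), (312, [0.718, 0.158, 0.273]), (318, [0.687, 0.155, 0.325]), (324, [0.689, 0.155, 0.328]), (330, [0.692, 0.155, 0.329]), (336, [0.75, 0.16, 0.257]), (342, [0.764, 0.161, 0.247]), (348, [1.564, 0.238, -0.75]), (354, [0.78, 0.162, 0.241])]
```

move_arm:
  plan:
    - [0,0,0,0,0.18,0.5,30]
    - [0,0,0,0,0,0.7,30]
    - [0,0,0,0,0,0.7,30]
    - [0,0,0,0,0,0.7,30]
    - [0,0,0,0,0,0.5,30]
    - [0,0,0,0,0,0.35,30]
    - [0,0,0,0,0,0,5]
    - [0,0,0,0,0,0,5]
    - [0,0,0,0,0,0,5]
    - [0,0,0,0,0,0,5]
  force: 30

```text
t: 22.75
tool_pos: [0.6935, 0.0745, 0.3254]
orientation: [1.859, 1.896, 0.593]
force: [-1.1, -0.4, 0.2]
opening: 0.011
gripper_force: 30.0
```

```bash
python3 - <<'E'
from h import *
s=read_state(); p=np.array(s['tool_pos']); d=p-AX; q1=np.arctan2(d[2],-d@HX)-np.radians(14); rr=np.hypot(d@HX,d[2]); print(p,s['force'],s['opening'],s['gripper_force'],q1,rr)
def arc(q): a=np.radians(14)+q; return AX-rr*np.cos(a)*HX+rr*np.sin(a)*Z
N=30; q=np.linspace(q1,0.0,N+1); tl=55+11*np.clip((np.arange(N+1)-8)/20,0,1)
for i in range(N):
    v=toolR(np.radians(tl[i])).T@(arc(q[i+1])-arc(q[i]))/.025; print(i,round((tl[i+1]-tl[i])/6,2),np.round(v[1:],2))
E
```

```text
[0.69346222 0.07454268 0.32537442] [-1.10469295 -0.36295865  0.21440841] 0.01103752337950208 29.99237358570099 1.4663360389182754 0.19730167353058697
0 0.0 [-0.29 -0.26]
1 0.0 [-0.3  -0.24]
2 0.0 [-0.31 -0.23]
3 0.0 [-0.32 -0.21]
4 0.0 [-0.33 -0.2 ]
5 0.0 [-0.34 -0.18]
6 0.0 [-0.35 -0.16]
7 0.0 [-0.36 -0.14]
8 0.09 [-0.36 -0.13]
9 0.09 [-0.37 -0.11]
10 0.09 [-0.38 -0.08]
11 0.09 [-0.38 -0.06]
12 0.09 [-0.38 -0.04]
13 0.09 [-0.39 -0.02]
14 0.09 [-0.39  0.01]
15 0.09 [-0.38  0.03]
16 0.09 [-0.38  0.05]
17 0.09 [-0.38  0.07]
18 0.09 [-0.37  0.1 ]
19 0.09 [-0.37  0.12]
20 0.09 [-0.36  0.14]
21 0.09 [-0.35  0.16]
22 0.09 [-0.34  0.18]
23 0.09 [-0.33  0.2 ]
24 0.09 [-0.32  0.22]
25 0.09 [-0.3   0.24]
26 0.09 [-0.29  0.25]
27 0.09 [-0.28  0.27]
28 0.0 [-0.26  0.29]
29 0.0 [-0.24  0.3 ]
```

move_arm:
  plan:
    - [0,0,0,0,-0.29,-0.26,5]
    - [0,0,0,0,-0.3,-0.24,5]
    - [0,0,0,0,-0.31,-0.23,5]
    - [0,0,0,0,-0.32,-0.21,5]
    - [0,0,0,0,-0.33,-0.2,5]
    - [0,0,0,0,-0.34,-0.18,5]
    - [0,0,0,0,-0.35,-0.16,5]
    - [0,0,0,0,-0.36,-0.14,5]
    - [0.09,0,0,0,-0.36,-0.13,5]
    - [0.09,0,0,0,-0.37,-0.11,5]

```text
t: 23.75
tool_pos: [0.5988, 0.0712, 0.3178]
orientation: [1.869, 1.904, 0.577]
force: [5.2, -7.4, 0.9]
opening: 0.0112
gripper_force: 29.9
```

move_arm:
  plan:
    - [0.09,0,0,0,-0.38,-0.08,5]
    - [0.09,0,0,0,-0.38,-0.06,5]
    - [0.09,0,0,0,-0.38,-0.04,5]
    - [0.09,0,0,0,-0.39,-0.02,5]
    - [0.09,0,0,0,-0.39,0.01,5]
    - [0.09,0,0,0,-0.38,0.03,5]
    - [0.09,0,0,0,-0.38,0.05,5]
    - [0.09,0,0,0,-0.38,0.07,5]
    - [0.09,0,0,0,-0.37,0.1,5]
    - [0.09,0,0,0,-0.37,0.12,5]

```text
t: 24.75
tool_pos: [0.5197, 0.0703, 0.2642]
orientation: [1.926, 1.964, 0.496]
force: [2.2, -5.3, 4.7]
opening: 0.0113
gripper_force: 30.0
```

```bash
python3 - <<'E'
from h import *
s=read_state(); p=np.array(s['tool_pos']); d=p-AX; q1=np.arctan2(d[2],-d@HX)-np.radians(14); rr=np.hypot(d@HX,d[2]); print(p,s['force'],s['opening'],s['gripper_force'],q1,rr)
go(p,toolR(np.radians(61.6)))
E
```

```text
[0.51971897 0.07031413 0.26419522] [ 2.24977263 -5.34271895  4.67862153] 0.011330792915590903 29.96964991092682 0.49798067162174275 0.19851236042672293
now [0.5197 0.0703 0.2642] q [ 0.047 -0.597  2.123 -0.016  1.12   0.031] F [ 2.2 -5.3  4.7] t 24.75
turn(units) [ 0.    0.02 -0.  ] shift old axes [0. 0. 0.] new axes [0. 0. 0.]
```

move_arm:
  plan:
    - [0.09,0,0,0,-0.36,0.14,5]
    - [0.09,0,0,0,-0.35,0.16,5]
    - [0.09,0,0,0,-0.34,0.18,5]
    - [0.09,0,0,0,-0.33,0.2,5]
    - [0.09,0,0,0,-0.32,0.22,5]
    - [0.09,0,0,0,-0.3,0.24,5]
    - [0.09,0,0,0,-0.29,0.25,5]
    - [0.09,0,0,0,-0.28,0.27,5]
    - [0,0,0,0,-0.26,0.29,5]
    - [0,0,0,0,-0.24,0.3,5]

```text
t: 25.75
tool_pos: [0.4769, 0.0706, 0.1813]
orientation: [1.97, 2.009, 0.433]
force: [-13.0, -1.3, 44.4]
opening: 0.011
gripper_force: 30.0
```

```bash
python3 - <<'E'
from h import *
s=read_state(); p=np.array(s['tool_pos']); d=p-AX; q1=np.arctan2(d[2],-d@HX)-np.radians(14); print(p,s['force'],s['opening'],q1)
go(np.array([.478,.0702,.1795]),toolR(np.radians(66)))
E
```

```text
[0.4768751  0.07062269 0.18131179] [-12.98500391  -1.25045272  44.37980117] 0.011008355514492045 0.02060453169515647
now [0.4769 0.0706 0.1813] q [ 0.049 -0.633  2.274 -0.013  1.077  0.033] F [-13.   -1.3  44.4] t 25.75
turn(units) [ 0.04 -0.01 -0.  ] shift old axes [-0.02  0.01  0.08] new axes [-0.02  0.01  0.08]
```

The 44 N stop reaction shows the cover is at its shut stop. I'll open and back away.

move_arm:
  plan:
    - [0,0,0,0,0,-0.04,5]
    - [0,0,0,0,0,0,30]
    - [0,0,0,0,0,0,30]
    - [0,0,0,0,0,0,30]
    - [0,0,0,0,0,-0.3,30]
    - [0,0,0,0,0,-0.6,30]
    - [0,0,0,0,0,-0.8,30]
    - [0,0,0,0,0,-0.8,30]
    - [0,0,0,0,0,-0.8,30]
    - [0,0,0,0,0,0,30]

```text
t: 26.75
tool_pos: [0.4412, 0.0698, 0.2575]
orientation: [1.971, 2.011, 0.43]
force: [-0.3, 0.1, 0.4]
opening: 0.0298
gripper_force: 0.0
```

```bash
python3 - <<'E'
from h import *
s=read_state(); print(s['tool_pos'],s['force'],s['t'])
c=cam('top')
v,u=np.mgrid[240:285,240:385]; 
for U in (270,350):
    print(U,[pt(c,U,V).round(3).tolist() for V in (259,261,263,265,267)])
w=cam('wrist'); b=barp(0)+.08*HY; a,vv=proj(w,b).astype(int); print(a,vv,[(x,pt(w,x,vv).round(3).tolist()) for x in range(a-18,a+19,6)])
c=cam('scene')
for n,(x,y) in {'plate':(.607,.129)}.items():
    U,V=proj(c,(x+.04,y,.1655)); print(n,pt(c,U,V).round(3))
U,V=proj(c,(.612,.021,.146)); print('second',pt(c,U,V).round(3))
E
```

```text
[0.44123694 0.06976135 0.25747784] [-0.33152146  0.10530599  0.4497363 ] 26.75
270 [[0.492, 0.16, 0.001], [0.488, 0.16, -0.0], [0.476, 0.143, 0.185], [0.473, 0.143, 0.185], [0.469, 0.143, 0.18]]
350 [[0.495, -0.02, -0.002], [0.482, -0.005, 0.184], [0.478, -0.005, 0.185], [0.475, -0.005, 0.182], [0.477, -0.02, 0.002]]
317 107 [(299, [0.501, 0.155, 0.086]), (305, [0.502, 0.155, 0.095]), (311, [0.471, 0.15, 0.178]), (317, [0.473, 0.15, 0.182]), (323, [0.476, 0.15, 0.183]), (329, [0.48, 0.15, 0.181]), (335, [0.514, 0.154, 0.12])]
plate [0.646 0.129 0.165]
second [0.613 0.021 0.147]
```

The bar is back at its shut position, the plate is on the block at the right height, the second plate is unmoved, and the robot is clear.

```bash
python3 -c "
from plant import close_job
print(close_job())"
```

```text
the job is handed in; nothing more can be done
None
```

I handed the job in at about 27 s, and `close_job` returned no verdict: the top plate lies on the heater block, measured about 2 mm off centre and 0.3° off square; the cover is shut and let go; the second plate was still in place at the last check; and I didn't re-measure the lowest plate or the bystanders.

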